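# Weight down a freshly glued turntable deck

## Robot

A 6-joint arm with a two-finger parallel gripper is mounted at the origin on the work surface. World frame = base frame: x ahead of the robot, y to its left, z up, the work surface at z = 0. Lengths are in m, angles in rad, forces in N, time in s.
With the tool pointing down it reaches from about 0.3 to 0.95 m from the base axis. Payload 3.1 kg.
Tool frame: the origin (TCP) lies midway between the tips of the shut fingers; the grasp point (between the pads) lies 19 mm behind it; z points along the fingers, y is the line along which they close (so a half turn about z gives the same grasp; the last joint's range is limited). The gripper opens to 85 mm and grips with 20 to 120 N. Pads are 22 mm wide; open, the fingers measure 114 mm over their backs; the gripper's body (76 mm by 85 mm) begins 54 mm behind the grasp point. The pads swing forward as they close: fully open they stand 13 mm farther back than shut.
Start: joints at [-1.234, 0.308, 1.634, -0, 1.2, -0.07], TCP at [0.247, -0.574, 0.231] pointing down, gripper open.
Joint ranges: [-3.06, 3.06], [-0.79, 1.96], [0.05, 2.63], [-1.19, 4.34], [0.05, 2.64], [-2.94, 2.94]. Speed limits (rad/s): [2.79, 2.79, 3.14, 3.14, 3.14, 3.14].

## Interface

Orientations are given as a unit quaternion [w, x, y, z].
In Python, from station import env gives the robot as it stands.
- The arm moves only by the shell command python3 -m crank 'ROWS' [FORCE]. ROWS is JSON, a list of rows, each a list of 7 numbers: the shift along the world's x, y, z in m, then the turn, a rotation vector about the world's x, y, z in rad, then the finger opening in m, from 0 to 0.0854. A call has exactly 8 rows; each row shifts and turns the commanded pose from where the row before left it; what a row does not reach is not made up. A row lasts 1/8 s, in which the tool goes at most 62.5 mm and 10.7 degrees, less where a joint would pass 70% of its speed; a pose out of reach is approached as far as the arm can. A call with a gripper value outside its range is refused whole. The fingers move at their own pace and stop on an object; FORCE is the grip in N (left out, the last holds). Time passes only in rows, so rows that do not move let the fingers close, or fill a call up. It gives the time, the measured TCP pose, the force, the opening and the grip force at its end, in the units of the state.
- env.sense(): the state, without advancing time (a new reading comes with each control period).
- env.camera(name): name is "scene" or "top" or "wrist"; returns the picture (400x640x3 uint8, red, green, blue); there is no depth.
- env.camera_info(name): a dict with "fov_y" (degrees; the focal length in pixels is half the picture's height over the tangent of half this angle, whatever the lens; pixels are square), "cx", "cy" (the principal point, pixels), "R" (3x3) and "t" (3): a world point X has camera coordinates R X + t. Camera axes: x right, y down, z forward; pixel columns grow to the right and rows downward; lengths in m; the calibration is good to about 2 mm. A picture is of the moment at which its call begins: read the wrist's pose just before it. camera_info takes no time and is no camera call; for the wrist camera it gives the pose at the moment of the call.
- env.sign_off(): hands the job in; it is judged then, once.
The state is a dict: "time": time; "joint_positions": joint angles; "joint_vel": joint speeds; "tau": joint torques, N m; "ee_pos": TCP position; "tool_rot": TCP orientation; "wrist_force": force on the tool from outside, world axes, zero at the start; "moment": the same for the moment, N m; "grip_width": finger opening in m; "grasp_force": force on a finger pad.
Only numpy, scipy, OpenCV 4.12 (cv2) and the standard library are available. Lean on these libraries where they do the work, as an engineer would, in place of code of your own. Each camera call takes 0.05 s, during which the arm holds its last target. There are 200 camera calls.

## Task

The round plywood deck has just been glued to its round metal plate: without lifting or tipping it, first push the plate along the mat until it is fully inside the taped circle and leave it there. Then set the large steel disc weight flat on the centre of the deck; after that take the small plain disc weight out of the rack, lay it flat on the mat and let go, take it again by its rim, and set it flat and centred on the large weight. Put the weights down gently, do not drop them onto the work, and leave everything else where it is.

Things in the scene. Friction and masses are not known exactly. Their poses are not given: they have to be found in the camera images.
- plate: round aluminium glue plate, 130 mm diameter, 12 mm thick, loose on the mat, about 0.5 kg, with a round plywood deck (92 mm diameter, 6 mm thick) glued concentrically on top, so the deck's top is 18 mm above the mat. Origin: centre of the underside; z up.
- bay: circle of white tape on the mat (no thickness), inner diameter 170 mm, outer 182 mm. Origin: its centre, at mat height.
- big: large plain steel disc weight, 62 mm diameter, 18 mm thick, about 0.42 kg, lying flat on the mat. Origin: centre of the underside; z is its axis.
- small: small plain steel disc weight, 48 mm diameter, 14 mm thick, about 0.2 kg. At the start it stands on edge in one of the rack's two pockets, centre 30 mm above the mat. Origin: centre of the disc; its x axis is the disc's axis (level while it stands in the rack, vertical when it lies flat).
- rack: fixed light wooden block, 150 mm (x) by 78 mm (y), 22 mm high, with two pockets open at the top at x = -35 and +35 mm, each 17 mm (x) by 55 mm (y) and 16 mm deep, one holding the small weight and the other a spoked wheel, either way round. Origin: centre of the underside.
- wheel: bystander: spoked model locomotive wheel, 48 mm diameter, 12 mm thick, standing on edge in the other pocket of the rack. Origin: its centre; x is its axis.
- loco_body: bystander: black model locomotive body, about 250 mm long (y) by 70 mm, 95 mm high, at the back of the mat. Origin: centre of the underside.
- paint_jar: bystander: small glass paint jar, 36 mm diameter, 45 mm high. Origin: centre of the underside.
- dome: bystander: small brass boiler dome, 32 mm diameter, 28 mm high. Origin: centre of the underside.
- screwdriver: bystander: screwdriver 160 mm long lying along its x axis. Origin: on its underside.
- coupling_rod: bystander: flat steel coupling rod, 128 mm long (y), 18 mm wide, 6 mm thick. Origin: centre of the underside.
Things that resemble listed ones, but are neither listed nor needed, are in the scene too. What is shaped like the big but turquoise is not meant. Leave any purple look-alike of the small alone.

How it is judged:
By the outcome, as a careful person would: the job done as asked, in the order asked, and still so for the second after the job is handed in, with the robot touching nothing.
It also fails if it takes over 72 s, if anything falls off the work surface, if the arm or the gripper's body presses on something with over 40 N, if the wrist force passes 120 N, or if a joint passes its speed limit or range.

## Working session

There is one attempt and no reset: what is moved stays moved. The work goes in short steps, Python scripts to look and compute and a shell command to move; the robot and the scene stay as the last step left them, time stands still between calls to the robot, and variables do not carry over. Pictures are saved under pics/ and viewed, at most 13 in all, crops included, and the job is handed in when it is done.

```bash
mkdir -p pics; cat > h.py <<'E'
import numpy as np,cv2
from station import env
def shot(n,f):
    im=env.camera(n); cv2.imwrite('pics/'+f,im[:,:,::-1]); return im
def ray(info,uv,z,shape=(400,640)):
    R=np.array(info['R']);t=np.array(info['t']);f=200/np.tan(np.radians(info['fov_y'])/2)
    uv=np.atleast_2d(np.array(uv,float))
    d=np.c_[(uv[:,0]-info['cx'])/f,(uv[:,1]-info['cy'])/f,np.ones(len(uv))]@R
    c=-R.T@t
    return c+d*((z-c[2])/d[:,2])[:,None]
E
python3 - <<'E'
from h import *
a=shot('top','top0.png');b=shot('scene','scene0.png')
cv2.imwrite('pics/both.png',cv2.resize(np.vstack([a]),None,fx=1.25,fy=1.25)[:,:,::-1])
for n in('top','scene'):
    i=env.camera_info(n);print(n,i['fov_y'],i['cx'],i['cy'],np.round(i['R'],3).tolist(),np.round(i['t'],3))
print(env.sense())
E
```

```text
top 51.56718650376403 319.242885033773 203.56176824210507 [[-0.01, -1.0, 0.001], [-0.978, 0.01, -0.208], [0.208, -0.003, -0.978]] [-0.053  0.568  1.036]
scene 56.18782955056184 316.69634564040604 203.16095099613375 [[-0.383, 0.923, -0.016], [0.691, 0.275, -0.668], [-0.612, -0.267, -0.744]] [ 0.269 -0.337  1.375]
{'time': 0.1, 'joint_positions': array([-1.23369045e+00,  3.08923590e-01,  1.63508310e+00,  9.49238068e-06,
        1.19968431e+00, -6.97021791e-02]), 'joint_vel': array([-0.00074808, -0.00037921, -0.00190288, -0.00061564,  0.00047532,
        0.00027063]), 'tau': array([-4.08193364e-04, -4.16407514e+01, -2.77643967e+01, -9.46145929e-05,
        4.02888792e-03,  2.21047948e-06]), 'ee_pos': array([ 0.24702658, -0.5732908 ,  0.23014702]), 'tool_rot': array([-1.04040180e-03,  9.79384434e-01,  2.02002548e-01, -1.35477399e-04]), 'wrist_force': array([-0.28132307, -0.00413017,  0.3330744 ]), 'moment': array([ 0.02122794,  0.0540362 , -0.00079486]), 'grasp_force': 0.0, 'grip_width': 0.0852041219924737}
```

View pics/both.png

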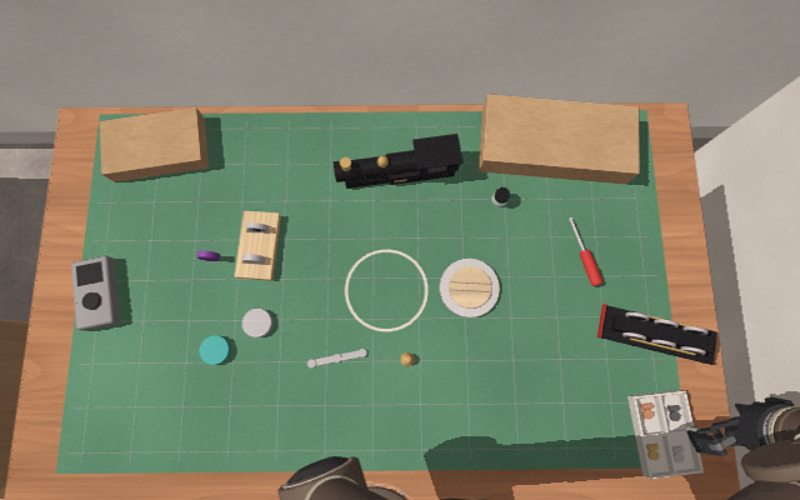

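View pics/scene0.png

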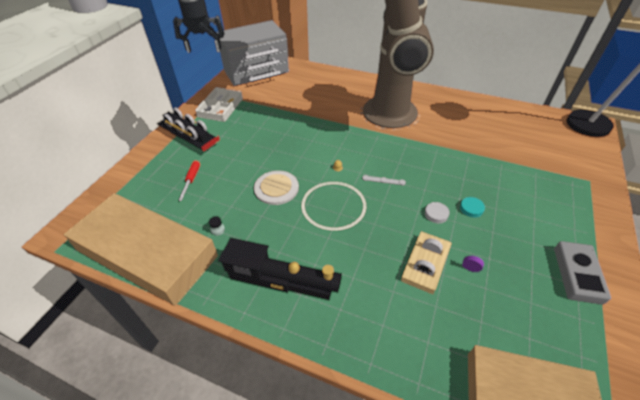

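The top view (shown at 1.25x) has the plate at (470,288), the bay at (387,290), the big weight at (257,323) and the rack at (258,245). The rack discs are at about (257,228) and (255,259). The turquoise decoy is at (214,350) and the purple one at (208,255). Next I'll measure these and zoom in on the rack.

```bash
python3 - <<'E'
from h import *
a=cv2.imread('pics/top0.png');b=cv2.imread('pics/scene0.png')
i=env.camera_info('top')
hsv=cv2.cvtColor(a,cv2.COLOR_BGR2HSV)
H,S,V=cv2.split(hsv)
def rep(name,mask,box,z):
    x0,y0,x1,y1=box
    m=np.zeros_like(mask);m[y0:y1,x0:x1]=mask[y0:y1,x0:x1]
    cs,_=cv2.findContours(m,cv2.RETR_EXTERNAL,cv2.CHAIN_APPROX_NONE)
    c=max(cs,key=cv2.contourArea)[:,0]
    w=ray(i,c,z)[:,:2]
    (cx,cy),r=cv2.minEnclosingCircle(w.astype(np.float32)*1000)
    A=np.c_[2*w,np.ones(len(w))];s=np.linalg.lstsq(A,(w**2).sum(1),rcond=None)[0]
    print(name,np.round(s[:2],4),'r',np.round(np.sqrt(s[2]+s[0]**2+s[1]**2),4),'enc',cx,cy,r, 'rect',cv2.minAreaRect(w.astype(np.float32)*1000))
ng=((H<45)|(H>95)|(S<60)).astype(np.uint8)*255
br=((S<75)&(V>110)).astype(np.uint8)*255
rep('bay',ng,(268,190,350,272),0)
rep('plate',ng,(345,195,405,262),.012)
rep('big',ng,(188,240,222,274),.018)
rep('rack',((H>8)&(H<30)&(S>50)).astype(np.uint8)*255,(183,160,230,230),.022)
c1=cv2.resize(a[160:235,150:240],None,fx=6,fy=6,interpolation=cv2.INTER_CUBIC)
c2=cv2.resize(b[220:300,390:495],None,fx=5,fy=5,interpolation=cv2.INTER_CUBIC)
h=max(c1.shape[0],c2.shape[0])
pad=lambda c:cv2.copyMakeBorder(c,0,h-c.shape[0],0,0,cv2.BORDER_CONSTANT)
o=np.hstack([pad(c1),pad(c2)]);cv2.imwrite('pics/rk.png',cv2.resize(o,None,fx=.74,fy=.74))
E
```

```text
bay [ 0.4949 -0.0304] r 0.0982 enc 485.7126770019531 -28.770593643188477 119.95509338378906 rect ((501.5269470214844, -31.587005615234375), (235.53404235839844, 184.44920349121094), 78.5689697265625)
plate [ 0.4949 -0.2095] r 0.0717 enc 482.23193359375 -209.3285675048828 93.08885192871094 rect ((503.219970703125, -209.54318237304688), (162.89993286132812, 132.12074279785156), 89.41409301757812)
big [0.4323 0.2518] r 0.0353 enc 438.86279296875 250.34799194335938 45.15935516357422 rect ((434.9755859375, 254.37966918945312), (84.26048278808594, 62.04454040527344), 62.4723014831543)
rack [0.6007 0.2522] r 0.0666 enc 600.3187255859375 252.0780029296875 84.47359466552734 rect ((600.7598876953125, 252.04722595214844), (84.83737182617188, 153.2503662109375), 85.16104125976562)
```

View pics/rk.png

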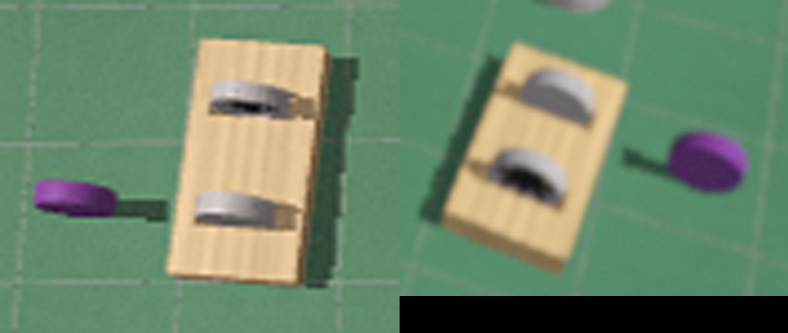

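The plain disc is in the near pocket, at about (0.565, 0.25), and the spoked wheel is in the far one. I'll tighten the masks to get cleaner numbers, and start towards the push pose: fingers open along x, behind the plate.

```bash
python3 -m crank '[[0.031,0.034,0,0,0,0.166,0.0854],[0.031,0.034,0,0,0,0.166,0.0854],[0.031,0.034,0,0,0,0.166,0.0854],[0.031,0.034,0,0,0,0.166,0.0854],[0.031,0.034,0,0,0,0.166,0.0854],[0.031,0.034,-0.03,0,0,0.166,0.0854],[0.031,0.034,-0.03,0,0,0.168,0.0854],[0.031,0.034,-0.03,0,0,0,0.0854]]' 40
python3 - <<'E'
from h import *
a=cv2.imread('pics/top0.png');i=env.camera_info('top')
H,S,V=cv2.split(cv2.cvtColor(a,cv2.COLOR_BGR2HSV))
w=((S<50)&(V>120)).astype(np.uint8)*255
def fit(name,m,box,z):
    x0,y0,x1,y1=box;mm=np.zeros_like(m);mm[y0:y1,x0:x1]=m[y0:y1,x0:x1]
    cs,_=cv2.findContours(mm,cv2.RETR_EXTERNAL,cv2.CHAIN_APPROX_NONE)
    c=cv2.convexHull(max(cs,key=lambda c:len(c)))[:,0]
    e=cv2.fitEllipse(c.astype(np.float32)); p=ray(i,[e[0]],z)[0]
    q=ray(i,c,z)[:,:2]; print(name,e[0],np.round(p[:2],4),'r med',np.round(np.median(np.linalg.norm(q-p[:2],axis=1)),4))
fit('bay',w,(270,192,349,270),0)
fit('plate',w,(345,198,405,260),.009)
fit('deck',((H>8)&(H<30)&(S>50)).astype(np.uint8)*255,(345,198,405,260),.018)
fit('big',w,(190,244,222,272),.012)
q=ray(i,[(195,168.6),(223.6,170.1),(217.6,224.2),(187.8,221.9)],.022);print(np.round(q[:,:2],3))
# disc top ridge and ends from crop
q=ray(i,[(150+195/4.44,160+205/4.44),(150+278/4.44,160+210/4.44),(150+236/4.44,160+195/4.44)],.04);print(np.round(q[:,:2],3))
E
```

```text
time: 1.1
ee_pos: [0.4959, -0.3007, 0.1402]
tool_rot: [-0.0, 0.707, 0.707, -0.0]
wrist_force: [0.2, 0.3, 0.6]
grip_width: 0.0856
grasp_force: 0.0
bay (307.1133728027344, 233.01901245117188) [ 0.4977 -0.0252] r med 0.0939
plate (373.6026611328125, 237.68052673339844) [ 0.4818 -0.2066] r med 0.0853
deck (375.70263671875, 229.42630004882812) [ 0.5031 -0.2119] r med 0.046
big (203.71847534179688, 257.6315612792969) [0.4321 0.2528] r med 0.0316
[[0.679 0.286]
 [0.674 0.206]
 [0.521 0.217]
 [0.528 0.298]]
[[0.568 0.278]
 [0.564 0.228]
 [0.574 0.253]]
```

```bash
python3 -m crank '[[0.004,0,-0.03,0,0,0,0.0854],[0.003,0,-0.03,0,0,0,0.0854],[0,0,-0.03,0,0,0,0.0854],[0,0,-0.026,0,0,0,0.0854],[0,0,-0.015,0,0,0,0.0854],[0,0,-0.01,0,0,0,0.0854],[0,0,-0.005,0,0,0,0.0854],[0,0,0,0,0,0,0.0854]]'
```

```text
time: 2.1
ee_pos: [0.5025, -0.3022, -0.0044]
tool_rot: [0.0, 0.707, 0.707, 0.0]
wrist_force: [0.3, 1.2, -0.0]
grip_width: 0.0855
grasp_force: 0.0
```

```bash
python3 -m crank '[[0,0.012,-0.002,0,0,0,0.0854],[0,0.012,0,0,0,0,0.0854],[0,0.008,0,0,0,0,0.0854],[0,0.01,0,0,0,0,0.0854],[0,0.012,0,0,0,0,0.0854],[0,0.012,0,0,0,0,0.0854],[0,0.012,0,0,0,0,0.0854],[0,0.012,0,0,0,0,0.0854]]'
python3 -m crank '[[0,0.012,0,0,0,0,0.0854],[0,0.012,0,0,0,0,0.0854],[0,0.012,0,0,0,0,0.0854],[0,0.012,0,0,0,0,0.0854],[-0.001,0.01,0,0,0,0,0.0854],[-0.001,0.008,0,0,0,0,0.0854],[-0.001,0.005,0,0,0,0,0.0854],[0,0,0,0,0,0,0.0854]]'
python3 - <<'E'
from h import *
a=shot('top','top1.png');cv2.imwrite('pics/t1.png',cv2.resize(a[150:320,150:450],None,fx=2.6,fy=2.6)[:,:,::-1])
E
```

```text
time: 3.1
ee_pos: [0.5024, -0.2114, -0.0065]
tool_rot: [0.0, 0.707, 0.707, -0.0]
wrist_force: [0.2, -4.2, 1.7]
grip_width: 0.0856
grasp_force: 1.7
time: 4.1
ee_pos: [0.4991, -0.1403, -0.0068]
tool_rot: [-0.0, 0.707, 0.707, 0.0]
wrist_force: [0.6, -0.4, 1.5]
grip_width: 0.0859
grasp_force: 0.9
```

View pics/t1.png

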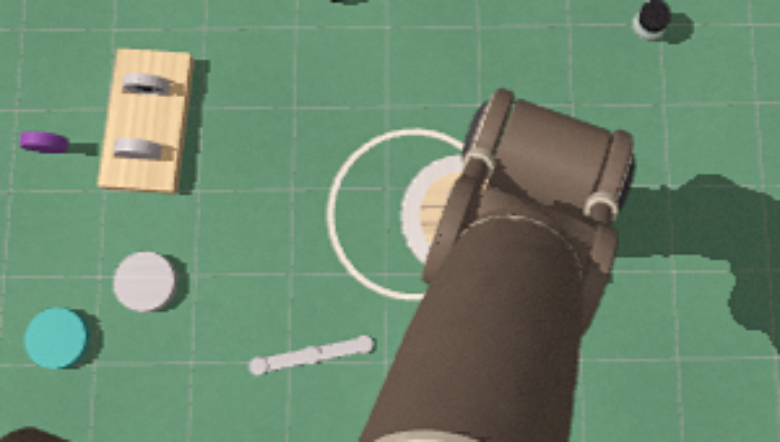

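The plate is on course: its leading edge is at crop (402,213) and the ring's outer left edge is at (327,213), so about 45 mm remain. I'll push the rest slowly, then back off and rise.

```bash
python3 -m crank '[[0,0.007,0,0,0,0,0.0854],[0,0.008,0,0,0,0,0.0854],[0,0.008,0,0,0,0,0.0854],[0,0.008,0,0,0,0,0.0854],[0,0.007,0,0,0,0,0.0854],[0,0.005,0,0,0,0,0.0854],[0,0.003,0,0,0,0,0.0854],[0,0,0,0,0,0,0.0854]]'
python3 -m crank '[[0,-0.01,0,0,0,0,0.0854],[0,-0.03,0,0,0,0,0.0854],[0,-0.03,0.03,0,0,0,0.0854],[0,-0.02,0.05,0,0,0,0.0854],[0,0,0.05,0,0,0,0.0854],[0,0,0.04,0,0,0,0.0854],[-0.05,-0.03,0,0,0,0,0.0854],[-0.05,-0.03,0,0,0,0,0.0854]]'
python3 - <<'E'
from h import *
a=shot('top','top2.png');w=shot('wrist','w2.png');cv2.imwrite('pics/t2.png',np.vstack([cv2.resize(a[150:320,200:450],None,fx=2,fy=2),cv2.resize(w,(500,312))[:250]])[:,:,::-1])
i=env.camera_info('wrist');print(-np.array(i['R']).T@i['t'],np.round(i['R'],2).tolist(),i['fov_y'])
E
```

```text
time: 5.15
ee_pos: [0.4991, -0.0945, -0.0068]
tool_rot: [-0.0, 0.707, 0.707, 0.0]
wrist_force: [-0.0, -1.9, 0.7]
grip_width: 0.0855
grasp_force: 0.9
time: 6.15
ee_pos: [0.3986, -0.2458, 0.164]
tool_rot: [0.001, 0.707, 0.708, 0.0]
wrist_force: [-0.1, -1.1, -0.4]
grip_width: 0.0856
grasp_force: 0.0
[ 0.39459259 -0.1708054   0.30561987] [[1.0, -0.01, -0.0], [-0.0, -0.96, 0.29], [-0.0, -0.29, -0.96]] 66.62203055484596
```

View pics/t2.png

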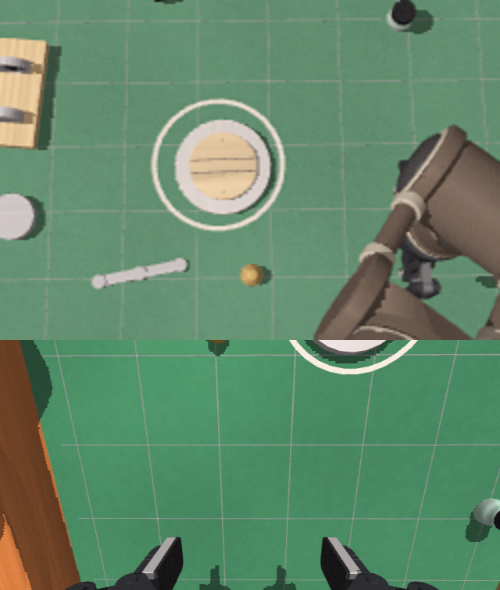

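The plate is inside the ring with clearance all round: the ring is centred at crop (218,165), the plate at (223,166). I'll measure the deck now and move over the big weight.

```bash
python3 -m crank '[[0.004,0.06,0,0,0,0,0.0854],[0.004,0.06,0,0,0,0,0.0854],[0.004,0.06,0,0,0,0,0.0854],[0.004,0.06,0,0,0,0,0.0854],[0.004,0.06,0,0,0,0,0.0854],[0.004,0.06,0,0,0,0,0.0854],[0.004,0.06,0,0,0,0,0.0854],[0.004,0.06,0,0,0,0,0.0854]]'
cat >> h.py <<'E'
def fit(info,a,m,box,z,name=''):
    x0,y0,x1,y1=box;mm=np.zeros_like(m);mm[y0:y1,x0:x1]=m[y0:y1,x0:x1]
    cs,_=cv2.findContours(mm,cv2.RETR_EXTERNAL,cv2.CHAIN_APPROX_NONE)
    c=cv2.convexHull(max(cs,key=cv2.contourArea))[:,0]
    e=cv2.fitEllipse(c.astype(np.float32)); p=ray(info,[e[0]],z)[0]
    q=ray(info,c,z)[:,:2]; d=np.linalg.norm(q-p[:2],axis=1); print(name,np.round(e[0],1),np.round(p[:2],4),'r',np.round(np.percentile(d,[5,50,95]),4)); return p
def hsv(a): return cv2.split(cv2.cvtColor(a,cv2.COLOR_BGR2HSV))
E
python3 - <<'E'
from h import *
a=cv2.imread('pics/top2.png');H,S,V=hsv(a)
fit(env.camera_info('top'),a,((H>8)&(H<30)&(S>50)).astype(np.uint8)*255,(285,205,340,260),.018,'deck')
i=env.camera_info('wrist');print(env.sense()['ee_pos']);w=shot('wrist','w3.png')
cv2.imwrite('pics/w3b.png',w[:,:,::-1])
E
```

```text
time: 7.25
ee_pos: [0.431, 0.2375, 0.1632]
tool_rot: [-0.0, 0.707, 0.707, 0.0]
wrist_force: [0.9, -0.4, -0.3]
grip_width: 0.0853
grasp_force: 0.0
deck [311.1 232.6] [ 0.4962 -0.0366] r [0.0451 0.0458 0.0467]
[0.43103579 0.23747317 0.16316761]
```

View pics/w3b.png

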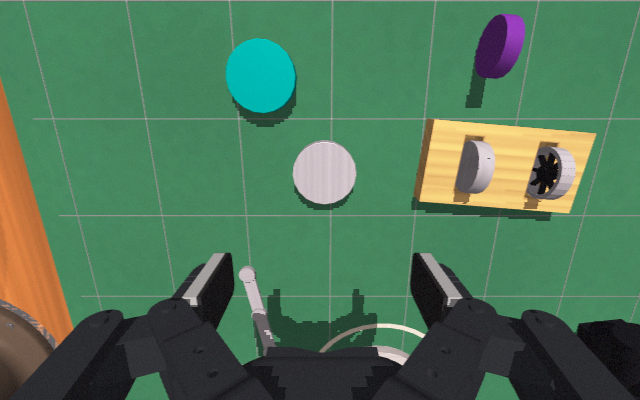

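The big weight is at (325,172) and the plain small weight at (477,166) in the near pocket, with the wheel in the far pocket. I'll measure all three.

```bash
python3 - <<'E'
from h import *
a=cv2.imread('pics/w3.png');H,S,V=hsv(a);i=env.camera_info('wrist')
w=((S<50)&(V>150)).astype(np.uint8)*255
fit(i,a,w,(285,135,365,210),.018,'big top')
m=((H>8)&(H<30)&(S>40)&(V>190)).astype(np.uint8)*255
m[:, :400]=0
m=cv2.morphologyEx(m,cv2.MORPH_CLOSE,np.ones((5,5)))
cs,_=cv2.findContours(m,cv2.RETR_EXTERNAL,cv2.CHAIN_APPROX_NONE)
c=max(cs,key=cv2.contourArea)[:,0]
r=cv2.minAreaRect((ray(i,c,.022)[:,:2]*1000).astype(np.float32));print(r)
# small disc: light region bounding points; top ridge
ms=np.zeros_like(w);ms[130:205,450:500]=((S<50)&(V>90)).astype(np.uint8)[130:205,450:500]*255
cs,_=cv2.findContours(ms,cv2.RETR_EXTERNAL,cv2.CHAIN_APPROX_NONE);c=max(cs,key=cv2.contourArea)
print(cv2.boundingRect(c),cv2.fitEllipse(c))
# width extents along y at z~.03
x,y,ww,hh=cv2.boundingRect(c)
print(ray(i,[(x+ww/2,y),(x+ww/2,y+hh)],.030)[:,:2], ray(i,[(x+ww,y+hh/2),(x,y+hh/2)],.054)[:,:2],-np.array(i['R']).T@i['t'])
E
```

```text
big top [324.1 171.9] [0.4339 0.2586] r [0.0298 0.0309 0.0319]
((605.8009643554688, 263.4684753417969), (78.56452941894531, 151.59649658203125), 85.31314086914062)
(467, 140, 28, 53) ((480.3398132324219, 165.78224182128906), (27.169198989868164, 53.39444351196289), 5.150954723358154)
[[0.5751798  0.29052039]
 [0.58276938 0.24087662]] [[0.5779102  0.27088759]
 [0.55421108 0.27086077]] [0.43062295 0.31887891 0.30756198]
```

```bash
python3 -c "
from h import *
print(env.sense()['ee_pos'])"
python3 -m crank '[[0,0.005,-0.02,0,0,0,0.0854],[0,0.004,-0.03,0,0,0,0.0854],[0,0,-0.03,0,0,0,0.0854],[0,0,-0.02,0,0,0,0.0854],[0,0,0,0,0,0,0.0854],[0,0,0,0,0,0,0.0854],[0,0,0,0,0,0,0.0854],[0,0,0,0,0,0,0.0854]]'
python3 - <<'E'
from h import *
i=env.camera_info('wrist');a=shot('wrist','w4.png')[:,:,::-1].copy();H,S,V=hsv(a)
w=((S<50)&(V>150)).astype(np.uint8)*255
fit(i,a,w,(260,150,390,330),.018,'big top')
E
```

```text
[0.4319792  0.24442937 0.16395935]
time: 8.3
ee_pos: [0.432, 0.2443, 0.0642]
tool_rot: [0.0, 0.707, 0.707, 0.001]
wrist_force: [-0.3, -0.4, 0.3]
grip_width: 0.0855
grasp_force: 0.0
big top [323.5 212.3] [0.4325 0.2518] r [0.0292 0.031  0.033 ]
```

```bash
python3 -m crank '[[0,0.004,-0.015,0,0,0,0.0854],[0,0.004,-0.02,0,0,0,0.0854],[0,0,-0.015,0,0,0,0.0854],[0,0,-0.01,0,0,0,0.0854],[0,0,-0.007,0,0,0,0.0854],[0,0,0,0,0,0,0.0854],[0,0,0,0,0,0,0.05],[0,0,0,0,0,0,0.05]]' 40
python3 -m crank '[[0,0,0,0,0,0,0.05],[0,0,0,0,0,0,0.05],[0,0,0,0,0,0,0.05],[0,0,0,0,0,0,0.05],[0,0,0.005,0,0,0,0.05],[0,0,0.01,0,0,0,0.05],[0,0,0.02,0,0,0,0.05],[0,0,0.03,0,0,0,0.05]]'
```

```text
time: 9.35
ee_pos: [0.4323, 0.2524, -0.0027]
tool_rot: [0.0, 0.707, 0.707, 0.001]
wrist_force: [-0.7, -1.1, 2.5]
grip_width: 0.0605
grasp_force: 43.4
time: 10.35
ee_pos: [0.4296, 0.2513, 0.0609]
tool_rot: [-0.001, 0.707, 0.707, -0.002]
wrist_force: [0.4, 0.0, -4.1]
grip_width: 0.0605
grasp_force: 44.4
```

```bash
python3 -m crank '[[0.009,-0.02,0.02,0,0,0,0.05],[0.009,-0.05,0.01,0,0,0,0.05],[0.009,-0.055,0,0,0,0,0.05],[0.009,-0.055,0,0,0,0,0.05],[0.009,-0.05,0,0,0,0,0.05],[0.009,-0.039,0,0,0,0,0.05],[0.01,-0.02,0,0,0,0,0.05],[0,0,0,0,0,0,0.05]]'
python3 -m crank '[[0,0,-0.01,0,0,0,0.05],[0,0,0,0,0,0,0.05],[0,0,0,0,0,0,0.05],[0,0,0,0,0,0,0.05],[0,0,0,0,0,0,0.05],[0,0,0,0,0,0,0.05],[0,0,0,0,0,0,0.05],[0,0,0,0,0,0,0.05]]'
python3 - <<'E'
from h import *
i=env.camera_info('wrist');print(env.sense()['ee_pos']);a=shot('wrist','w5.png')[:,:,::-1].copy();H,S,V=hsv(a)
fit(i,a,((H>8)&(H<30)&(S>40)&(V>120)).astype(np.uint8)*255,(150,50,500,330),.018,'deck')
E
```

```text
time: 11.35
ee_pos: [0.4957, -0.0384, 0.0915]
tool_rot: [0.0, 0.708, 0.706, 0.0]
wrist_force: [0.2, -0.4, -3.7]
grip_width: 0.0607
grasp_force: 44.4
time: 12.35
ee_pos: [0.4953, -0.037, 0.0813]
tool_rot: [0.0, 0.707, 0.707, -0.0]
wrist_force: [0.9, 0.0, -4.4]
grip_width: 0.0606
grasp_force: 44.4
[ 0.4952761  -0.03703774  0.08129544]
deck [327.  207.9] [ 0.4983 -0.0325] r [0.0439 0.045  0.0476]
```

View pics/w5.png

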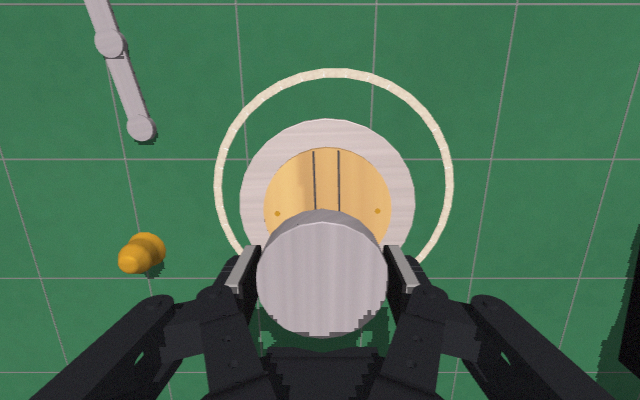

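The held weight hides part of the deck, so I'll fit the deck and plate with known radii to the visible upper arcs only.

```bash
python3 - <<'E'
from h import *
from scipy.optimize import least_squares
a=cv2.imread('pics/w5.png');H,S,V=hsv(a);i=env.camera_info('wrist')
def arc(m,z,r,rows,n):
    m=cv2.morphologyEx(m.astype(np.uint8)*255,cv2.MORPH_CLOSE,np.ones((5,5)))
    pts=[]
    for y in range(*rows):
        xs=np.where(m[y,225:440])[0]+225
        if len(xs): pts+= [(xs.min()-.5,y),(xs.max()+.5,y)]
    q=ray(i,pts,z)[:,:2]
    s=least_squares(lambda p:np.linalg.norm(q-p,axis=1)-r,q.mean(0),loss='soft_l1',f_scale=.001)
    print(n,np.round(s.x,4),np.abs(s.fun).mean(), least_squares(lambda p:np.linalg.norm(q-p[:2],axis=1)-p[2],[*s.x,r]).x)
arc((H>8)&(H<30)&(S>60)&(V>120),.018,.046,(152,206),'deck')
b=(~((H>35)&(H<95)&(S>60)))
b[:, :228]=0; b[:,430:]=0
arc(b&(np.indices(b.shape)[0]>118)&(np.indices(b.shape)[1]>238)&(np.indices(b.shape)[1]<418),.012,.065,(125,195),'plate')
# held disc top
w=((S<50)&(V>140)).astype(np.uint8)*255
mm=w.copy();mm[:226]=0
E
```

```text
deck [ 0.4983 -0.0352] 0.0001739432793238231 [ 0.49825482 -0.03477668  0.04574753]
plate [ 0.4969 -0.0327] 0.003000424744302728 [ 0.49550506 -0.02463445  0.06274933]
```

```bash
python3 -m crank '[[0.002,0.001,-0.015,0,0,0,0.05],[0,0,-0.02,0,0,0,0.05],[0,0,-0.015,0,0,0,0.05],[0,0,-0.008,0,0,0,0.05],[0,0,-0.004,0,0,0,0.05],[0,0,0,0,0,0,0.05],[0,0,-0.001,0,0,0,0.05],[0,0,0,0,0,0,0.05]]'
```

```text
time: 13.4
ee_pos: [0.4977, -0.0361, 0.0187]
tool_rot: [0.0, 0.707, 0.707, 0.0]
wrist_force: [-0.6, -0.1, -4.6]
grip_width: 0.0604
grasp_force: 44.5
```

```bash
python3 -m crank '[[0,0,-0.001,0,0,0,0.05],[0,0,-0.001,0,0,0,0.05],[0,0,-0.0005,0,0,0,0.05],[0,0,-0.0005,0,0,0,0.05],[0,0,-0.0005,0,0,0,0.05],[0,0,0,0,0,0,0.05],[0,0,0,0,0,0,0.05],[0,0,0,0,0,0,0.05]]'
```

```text
time: 14.4
ee_pos: [0.4973, -0.036, 0.0153]
tool_rot: [-0.0, 0.707, 0.707, -0.0]
wrist_force: [-4.4, 0.9, 5.3]
grip_width: 0.0605
grasp_force: 45.4
```

```bash
python3 -m crank '[[0,0,0,0,0,0,0.07],[0,0,0,0,0,0,0.0854],[0,0,0,0,0,0,0.0854],[0,0,0,0,0,0,0.0854],[0,0,0.02,0,0,0,0.0854],[0,0,0.04,0,0,0,0.0854],[0,0,0.05,0,0,0,0.0854],[0,0.03,0.04,0,0,0.08,0.0854]]'
python3 -m crank '[[0.01,0.037,0,0,0,0.18,0.0854],[0.01,0.037,0,0,0,0.18,0.0854],[0.01,0.037,0,0,0,0.18,0.0854],[0.01,0.037,0,0,0,0.18,0.0854],[0.01,0.037,0,0,0,0.18,0.0854],[0.01,0.037,0,0,0,0.18,0.0854],[0.01,0.037,0,0,0,0.18,0.0854],[0,0,0,0,0,0.155,0.0854]]'
python3 - <<'E'
from h import *
shot('wrist','xx.png')
i=env.camera_info('wrist');print(env.sense()['ee_pos'],env.sense()['tool_rot'],env.sense()['joint_positions'],i['R'],i['t']);a=shot('wrist','w6.png')
b=cv2.imread('pics/xx.png');t=shot('top','top3.png')[:,:,::-1]
cv2.imwrite('pics/m6.png',np.vstack([cv2.resize(t[150:280,200:430],None,fx=2,fy=2),cv2.resize(a[:,:,::-1],(460,288))]))
E
```

```text
time: 15.4
ee_pos: [0.4981, -0.0069, 0.1669]
tool_rot: [0.001, 0.678, 0.735, 0.001]
wrist_force: [0.4, 0.6, -0.4]
grip_width: 0.0854
grasp_force: 0.0
time: 16.4
ee_pos: [0.5678, 0.2558, 0.1647]
tool_rot: [0.0, 0.034, 0.999, 0.001]
wrist_force: [-0.6, 0.1, 0.1]
grip_width: 0.0852
grasp_force: 0.0
[0.56727161 0.25453604 0.16439604] [-4.50127073e-05  3.26532158e-02  9.99466740e-01  2.33041580e-05] [ 3.51714941e-01  3.69847890e-01  1.69530889e+00  8.74301631e-05
  1.07650185e+00 -1.15380482e+00] [[ 6.57302589e-02  9.97837266e-01  5.69709407e-04]
 [ 9.52676968e-01 -6.29252261e-02  2.97400421e-01]
 [ 2.96793072e-01 -1.90054576e-02 -9.54752672e-01]] [-0.2911967  -0.54273741  0.15274172]
```

View pics/m6.png

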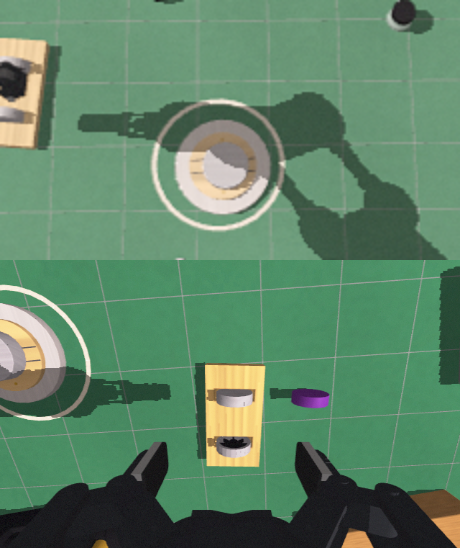

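The big weight sits centred on the deck, and the plate is still inside the ring. Now I'll measure the rack and the small weight, which is the nearer one at about (327,190) in the wrist image.

```bash
python3 - <<'E'
from h import *
a=cv2.imread('pics/w6.png');H,S,V=hsv(a);i=env.camera_info('wrist')
m=((H>8)&(H<30)&(S>40)&(V>190)).astype(np.uint8)*255
m[:,:265]=0;m[:,390:]=0;m[:130]=0;m[300:]=0
m=cv2.morphologyEx(m,cv2.MORPH_CLOSE,np.ones((5,5)))
cs,_=cv2.findContours(m,cv2.RETR_EXTERNAL,cv2.CHAIN_APPROX_NONE);c=max(cs,key=cv2.contourArea)[:,0]
r=cv2.minAreaRect((ray(i,c,.022)[:,:2]*1000).astype(np.float32));print(r)
ms=np.zeros_like(m);ms[165:225,280:375]=((S<45)&(V>110)).astype(np.uint8)[165:225,280:375]*255
cs,_=cv2.findContours(ms,cv2.RETR_EXTERNAL,cv2.CHAIN_APPROX_NONE);c=max(cs,key=cv2.contourArea)
x,y,w,h=cv2.boundingRect(c);print(x,y,w,h)
q=ray(i,[(x-.5,y+h/2),(x+w-.5,y+h/2)],.032)[:,:2];print(q,np.linalg.norm(q[1]-q[0]))
s=env.sense();print(s['ee_pos'])
cv2.imwrite('pics/sm.png',cv2.resize(a[130:290,240:400],None,fx=3,fy=3))
# pocket floor-level cues: near pocket expected
for yaw in (r[2],):
    u=np.array([np.cos(np.radians(yaw-90)),np.sin(np.radians(yaw-90))]);print('near pocket',np.array(r[0])/1000-.035*u)
E
```

```text
((603.0447998046875, 253.57366943359375), (78.64588928222656, 150.15281677246094), 84.43582916259766)
305 185 47 20
[[0.57124989 0.23627634]
 [0.57471715 0.28051115]] 0.04437049623389161
[0.56693516 0.25315439 0.16432628]
near pocket [0.56820971 0.25696729]
```

View pics/sm.png

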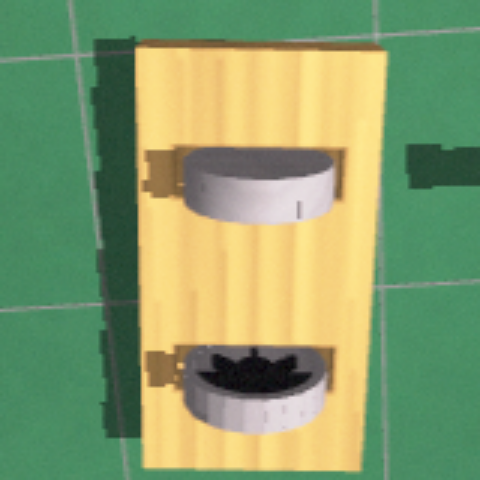

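```bash
python3 -m crank '[[0.001,0.004,-0.03,0,0,-0.025,0.0854],[0,0,-0.03,0,0,0,0.0854],[0,0,-0.03,0,0,0,0.0854],[0,0,-0.025,0,0,0,0.0854],[0,0,-0.015,0,0,0,0.0854],[0,0,-0.008,0,0,0,0.0854],[0,0,-0.005,0,0,0,0.0854],[0,0,0,0,0,0,0.0854]]' 40
python3 -m crank '[[0,0,0,0,0,0,0.06],[0,0,0,0,0,0,0.04],[0,0,0,0,0,0,0.04],[0,0,0,0,0,0,0.04],[0,0,0,0,0,0,0.04],[0,0,0,0,0,0,0.04],[0,0,0,0,0,0,0.04],[0,0,0,0,0,0,0.04]]'
```

```text
time: 17.55
ee_pos: [0.5686, 0.2571, 0.0222]
tool_rot: [0.0, 0.051, 0.999, 0.0]
wrist_force: [-0.2, 1.2, -0.1]
grip_width: 0.0851
grasp_force: 0.0
time: 18.55
ee_pos: [0.5689, 0.2572, 0.0227]
tool_rot: [0.001, 0.05, 0.999, 0.0]
wrist_force: [-1.2, -0.5, 6.0]
grip_width: 0.0463
grasp_force: 40.8
```

```bash
python3 -m crank '[[0,0,0.01,0,0,0,0.04],[0,0,0.02,0,0,0,0.04],[0,0,0.035,0,0,0,0.04],[0,0,0.04,0,0,0,0.04],[0,0,0.035,0,0,0,0.04],[-0.014,-0.045,0,0,0,-0.04,0.04],[-0.015,-0.048,0,0,0,-0.04,0.04],[-0.015,-0.048,0,0,0,-0.04,0.04]]'
python3 -m crank '[[-0.015,-0.048,0,0,0,-0.04,0.04],[-0.015,-0.048,0,0,0,-0.04,0.04],[-0.015,-0.048,0,0,0,-0.04,0.04],[-0.015,-0.048,0,0,0,-0.04,0.04],[-0.015,-0.048,0,0,0,-0.04,0.04],[-0.015,-0.048,0,0,0,-0.04,0.04],[-0.015,-0.048,0,0,0,-0.02,0.04],[0,0,0,0,0,0,0.04]]'
```

```text
time: 19.55
ee_pos: [0.5234, 0.1149, 0.1628]
tool_rot: [0.0, 0.11, 0.994, 0.0]
wrist_force: [1.1, -1.0, -2.4]
grip_width: 0.0466
grasp_force: 41.7
time: 20.55
ee_pos: [0.4184, -0.2229, 0.1629]
tool_rot: [0.001, 0.241, 0.971, -0.001]
wrist_force: [0.4, 0.8, -1.3]
grip_width: 0.0466
grasp_force: 41.9
```

```bash
python3 -m crank '[[0,0,0,0.082,0.154,0,0.04],[0,0,0,0.082,0.154,0,0.04],[0,0,0,0.082,0.154,0,0.04],[0,0,0,0.082,0.154,0,0.04],[0,0,0,0.082,0.154,0,0.04],[0,0,0,0.08,0.154,0,0.04],[0,0,0,0,0,0,0.04],[0,0,0,0,0,0,0.04]]'
python3 - <<'E'
from h import *
s=env.sense();print(s['joint_positions'])
from scipy.spatial.transform import Rotation as R
q=s['tool_rot'];print(R.from_quat([q[1],q[2],q[3],q[0]]).as_matrix().round(3))
t=shot('top','t7.png');c=shot('scene','s7.png');w=shot('wrist','w7.png')
cv2.imwrite('pics/m7.png',np.vstack([cv2.resize(c[120:270,180:380],(600,450))[:300],cv2.resize(w,(480,300))[:, :480] if 0 else np.pad(cv2.resize(w,(480,300)),((0,0),(0,120),(0,0)))])[:,:,::-1])
E
```

```text
time: 21.55
ee_pos: [0.4197, -0.2195, 0.1624]
tool_rot: [-0.483, 0.206, 0.842, 0.122]
wrist_force: [0.6, -0.8, -0.8]
grip_width: 0.0463
grasp_force: 42.1
[-0.54206033  0.77988681  1.40933246 -0.05195622  1.99482246 -1.62626072]
[[-0.448  0.465 -0.764]
 [ 0.23   0.885  0.405]
 [ 0.864  0.006 -0.503]]
```

View pics/m7.png

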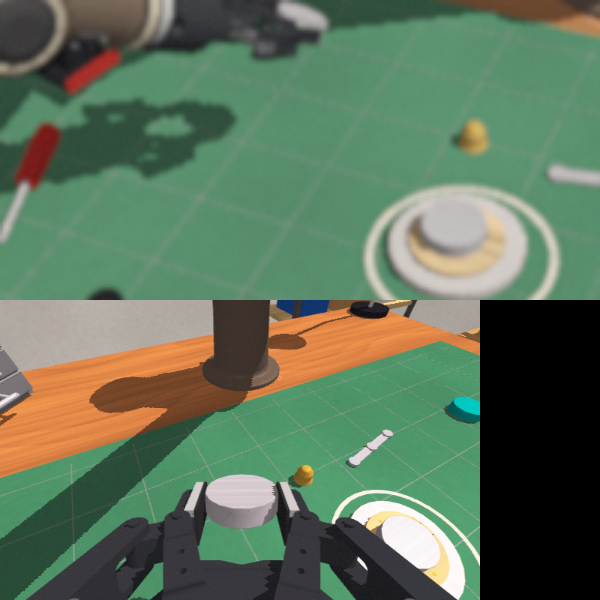

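The small weight is held rim-wise and tilted 60°, with clear mat below; the stack looks fine. I'll lower it until its edge touches.

```bash
python3 -m crank '[[0,0,-0.03,0,0,0,0.04],[0,0,-0.035,0,0,0,0.04],[0,0,-0.035,0,0,0,0.04],[0,0,-0.025,0,0,0,0.04],[0,0,-0.013,0,0,0,0.04],[0,0,-0.005,0,0,0,0.04],[0,0,-0.002,0,0,0,0.04],[0,0,0,0,0,0,0.04]]' 20
python3 -m crank '[[0,0,-0.001,0,0,0,0.04],[0,0,-0.001,0,0,0,0.04],[0,0,-0.001,0,0,0,0.04],[0,0,-0.001,0,0,0,0.04],[0,0,0,0,0,0,0.04],[0,0,0,0,0,0,0.04],[0,0,0,0,0,0,0.04],[0,0,0,0,0,0,0.04]]' 20
```

```text
time: 22.7
ee_pos: [0.4198, -0.2203, 0.0176]
tool_rot: [-0.484, 0.207, 0.842, 0.122]
wrist_force: [-0.4, -0.2, -2.4]
grip_width: 0.0462
grasp_force: 42.0
time: 23.7
ee_pos: [0.4195, -0.2202, 0.0137]
tool_rot: [-0.484, 0.207, 0.841, 0.122]
wrist_force: [2.5, -1.8, 5.2]
grip_width: 0.0463
grasp_force: 42.3
```

```bash
python3 -m crank '[[0,0,-0.001,0,0,0,0.046],[0,0,-0.001,0,0,0,0.046],[0,0,-0.001,0,0,0,0.046],[0,0,0,0,0,0,0.046],[0,0,0,0,0,0,0.046],[0,0,0,0,0,0,0.046],[0,0,0,0,0,0,0.046],[0,0,0,0,0,0,0.046]]' 20
```

```text
time: 24.7
ee_pos: [0.4199, -0.2203, 0.013]
tool_rot: [-0.485, 0.207, 0.841, 0.123]
wrist_force: [4.1, -0.7, 12.0]
grip_width: 0.0461
grasp_force: 42.8
```

```bash
python3 -m crank '[[0,0,0,0,0,0,0.05],[0,0,0,0,0,0,0.055],[0,0,0,0,0,0,0.07],[0,0,0,0,0,0,0.0854],[0,0,0,0,0,0,0.0854],[0.015,-0.008,0.01,0,0,0,0.0854],[0.03,-0.016,0.02,0,0,0,0.0854],[0.03,-0.016,0.02,0,0,0,0.0854]]' 20
python3 -m crank '[[0,0,0.05,0,0,0,0.0854],[0,0,0.05,-0.082,-0.154,0,0.0854],[0,0,0,-0.082,-0.154,0,0.0854],[0,0,0,-0.082,-0.154,0,0.0854],[0,0,0,-0.082,-0.154,0,0.0854],[-0.03,0.02,0,-0.082,-0.154,0,0.0854],[-0.045,0.02,0,-0.08,-0.154,0,0.0854],[0,0,0,0,0,0,0.0854]]' 40
python3 - <<'E'
from h import *
env.camera('top');s=env.sense();i=env.camera_info('wrist');a=shot('wrist','w8.png');print(s['ee_pos'],s['tool_rot'])
cv2.imwrite('pics/w8b.png',a[:,:,::-1])
E
```

```text
time: 25.7
ee_pos: [0.4947, -0.2602, 0.0602]
tool_rot: [-0.485, 0.207, 0.841, 0.122]
wrist_force: [1.4, -0.1, -0.7]
grip_width: 0.0855
grasp_force: 0.0
time: 26.7
ee_pos: [0.4007, -0.208, 0.1514]
tool_rot: [-0.013, 0.239, 0.971, 0.005]
wrist_force: [-1.0, 1.0, -1.8]
grip_width: 0.0858
grasp_force: 0.0
[ 0.40935222 -0.21367033  0.1556656 ] [-0.00590789  0.23880449  0.97104668  0.00241885]
```

View pics/w8b.png

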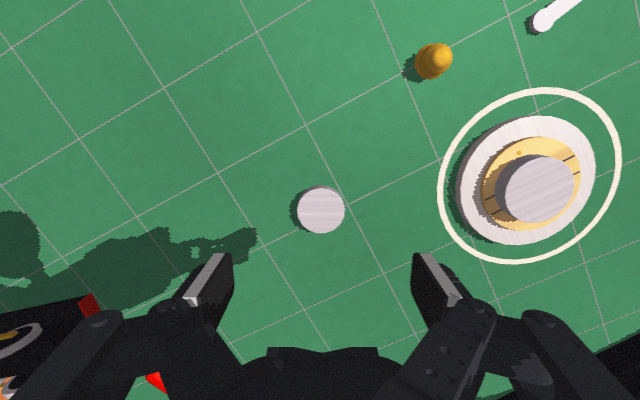

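The small weight lies flat at (321,210). The stack is at (540,185), with the plate inside the ring. I'll measure both from this pose.

```bash
python3 - <<'E'
from h import *
s=env.sense();i=env.camera_info('wrist');a=shot('wrist','w9.png')[:,:,::-1].copy();H,S,V=hsv(a)
print(s['ee_pos'],s['tool_rot'])
w=((S<60)&(V>140)).astype(np.uint8)*255
fit(i,a,w,(285,175,355,245),.014,'small')
t=cv2.imread('pics/top3.png')
E
```

```text
[ 0.41552523 -0.21765416  0.15879135] [-1.35411418e-03  2.38799873e-01  9.71067496e-01  8.39930098e-04]
small [324.4 199.3] [ 0.4286 -0.2217] r [0.0221 0.0255 0.0273]
```

```bash
python3 -m crank '[[0.006,-0.002,-0.02,0,0,0,0.0854],[0.006,-0.002,-0.03,0,0,0,0.0854],[0,0,-0.01,0,0,0,0.0854],[0,0,0,0,0,0,0.0854],[0,0,0,0,0,0,0.0854],[0,0,0,0,0,0,0.0854],[0,0,0,0,0,0,0.0854],[0,0,0,0,0,0,0.0854]]'
python3 - <<'E'
from h import *
s=env.sense();i=env.camera_info('wrist');a=shot('wrist','w10.png')[:,:,::-1].copy();H,S,V=hsv(a)
print(s['ee_pos'],s['tool_rot'])
for lo in(130,150,165):
  w=((S<40)&(V>lo)).astype(np.uint8)*255
  fit(i,a,w,(270,170,370,290),.014,'small')
E
```

```text
time: 27.85
ee_pos: [0.4314, -0.2241, 0.1002]
tool_rot: [0.0, 0.239, 0.971, 0.0]
wrist_force: [0.4, 0.2, 0.7]
grip_width: 0.0855
grasp_force: 0.0
[ 0.43139491 -0.22409023  0.10019523] [4.44308279e-04 2.38717515e-01 9.71088920e-01 2.44405711e-04]
small [331.8 203.9] [ 0.4345 -0.2171] r [0.0238 0.0315 0.0353]
small [319.7 201.5] [ 0.4282 -0.2247] r [0.0226 0.024  0.0248]
small [319.6 201.9] [ 0.4285 -0.2249] r [0.0228 0.0236 0.0244]
```

```bash
python3 -m crank '[[-0.003,-0.001,-0.03,0,0,0,0.0854],[0,0,-0.03,0,0,0,0.0854],[0,0,-0.02,0,0,0,0.0854],[0,0,-0.012,0,0,0,0.0854],[0,0,-0.008,0,0,0,0.0854],[0,0,0,0,0,0,0.0854],[0,0,0,0,0,0,0.06],[0,0,0,0,0,0,0.04]]' 40
python3 -m crank '[[0,0,0,0,0,0,0.04],[0,0,0,0,0,0,0.04],[0,0,0,0,0,0,0.04],[0,0,0,0,0,0,0.04],[0,0,0,0,0,0,0.04],[0,0,0,0,0,0,0.04],[0,0,0,0,0,0,0.04],[0,0,0,0,0,0,0.04]]' 40
```

```text
time: 28.9
ee_pos: [0.4289, -0.2254, 0.0005]
tool_rot: [0.001, 0.239, 0.971, 0.0]
wrist_force: [-0.7, -0.7, 0.7]
grip_width: 0.0518
grasp_force: 0.0
time: 29.9
ee_pos: [0.4289, -0.2254, 0.0007]
tool_rot: [0.001, 0.239, 0.971, 0.0]
wrist_force: [-0.4, 0.8, 5.3]
grip_width: 0.0458
grasp_force: 40.5
```

```bash
python3 -m crank '[[0,0,0.005,0,0,0,0.04],[0,0,0.015,0,0,0,0.04],[0,0,0.03,0,0,0,0.04],[0,0,0.03,0,0,0,0.04],[0.01,0.03,0.02,0,0,0,0.04],[0.01,0.03,0.0,0,0,0,0.04],[0,0,0,0,0,0,0.04],[0,0,0,0,0,0,0.04]]'
python3 -m crank '[[0,0,0,0,0,0,0.04],[0,0,0,0,0,0,0.04],[0,0,0,0,0,0,0.04],[0,0,0,0,0,0,0.04],[0,0,0,0,0,0,0.04],[0,0,0,0,0,0,0.04],[0,0,0,0,0,0,0.04],[0,0,0,0,0,0,0.04]]'
python3 - <<'E'
from h import *
s=env.sense();i=env.camera_info('wrist');a=shot('wrist','w11.png')[:,:,::-1].copy();H,S,V=hsv(a)
print(s['ee_pos'],s['tool_rot']);p=np.array([.4973,-.036,.036]);c=np.array(i['R'])@p+i['t'];f=200/np.tan(np.radians(i['fov_y']/2))
u,v=c[:2]/c[2]*f+[i['cx'],i['cy']];print('expect',u,v)
b=(max(int(u)-75,0),max(int(v)-65,0),min(int(u)+75,640),min(int(v)+65,400))
# big's top: light region inside deck ring
w=((S<40)&(V>150)).astype(np.uint8)*255
dk=((H>8)&(H<30)&(S>60)).astype(np.uint8)*255
fit(i,a,dk,b,.018,'deck')
n,l,st,ce=cv2.connectedComponentsWithStats(w);k=l[int(v),int(u)];print(st[k])
fit(i,a,((l==k)*255).astype(np.uint8),b,.036,'big')
cv2.imwrite('pics/w11b.png',a)
E
```

```text
time: 30.9
ee_pos: [0.448, -0.1652, 0.1]
tool_rot: [0.0, 0.238, 0.971, 0.0]
wrist_force: [0.4, 0.2, -2.1]
grip_width: 0.0466
grasp_force: 41.7
time: 31.9
ee_pos: [0.4483, -0.165, 0.0998]
tool_rot: [0.0, 0.239, 0.971, 0.0]
wrist_force: [0.7, -0.5, -2.1]
grip_width: 0.0459
grasp_force: 41.7
[ 0.44827176 -0.16496345  0.09976109] [7.10301283e-05 2.38665477e-01 9.71101772e-01 3.64757701e-04]
expect 515.777048032405 192.55095155331307
deck [502.1 183. ] [ 0.4953 -0.0348] r [0.0434 0.0473 0.0494]
[ 468  151   87   83 5580]
big [511.1 192.1] [ 0.4954 -0.0388] r [0.0293 0.0302 0.0318]
```

View pics/w11b.png

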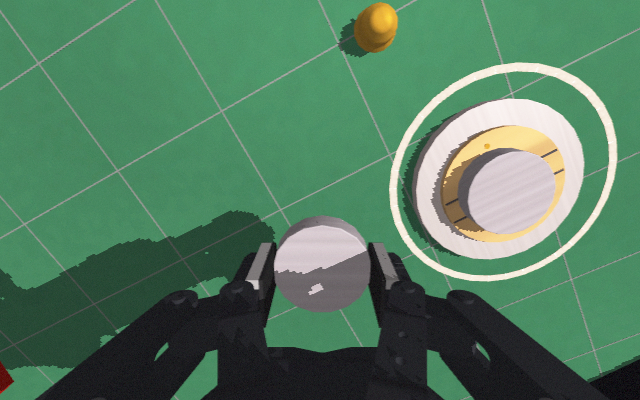

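The small weight is held level, and the big weight at (511,192) is centred on the deck. I'll carry the small weight over it and lower.

```bash
python3 -m crank '[[0.008,0.02,0,0,0,0,0.04],[0.011,0.03,0,0,0,0,0.04],[0.011,0.03,0,0,0,0,0.04],[0.011,0.03,0,0,0,0,0.04],[0.008,0.0175,0,0,0,0,0.04],[0,0,0,0,0,0,0.04],[0,0,-0.015,0,0,0,0.04],[0,0,-0.015,0,0,0,0.04]]'
python3 -m crank '[[0,0,-0.012,0,0,0,0.04],[0,0,-0.008,0,0,0,0.04],[0,0,-0.005,0,0,0,0.04],[0,0,-0.003,0,0,0,0.04],[0,0,0,0,0,0,0.04],[0,0,0,0,0,0,0.04],[0,0,0,0,0,0,0.04],[0,0,0,0,0,0,0.04]]'
```

```text
time: 32.95
ee_pos: [0.4966, -0.0381, 0.0686]
tool_rot: [-0.0, 0.239, 0.971, 0.0]
wrist_force: [0.2, 0.4, -1.3]
grip_width: 0.0459
grasp_force: 41.8
time: 33.95
ee_pos: [0.4975, -0.0375, 0.042]
tool_rot: [0.0, 0.239, 0.971, 0.0]
wrist_force: [-0.1, -0.0, -1.9]
grip_width: 0.0463
grasp_force: 41.8
```

```bash
python3 -m crank '[[0,0,-0.001,0,0,0,0.04],[0,0,-0.001,0,0,0,0.04],[0,0,-0.001,0,0,0,0.04],[0,0,-0.001,0,0,0,0.04],[0,0,-0.0005,0,0,0,0.04],[0,0,-0.0005,0,0,0,0.04],[0,0,0,0,0,0,0.04],[0,0,0,0,0,0,0.04]]'
```

```text
time: 34.95
ee_pos: [0.4973, -0.0375, 0.0368]
tool_rot: [0.0, 0.239, 0.971, 0.0]
wrist_force: [0.2, 0.1, -0.9]
grip_width: 0.0464
grasp_force: 42.0
```

```bash
python3 -m crank '[[0,0,-0.0005,0,0,0,0.04],[0,0,0,0,0,0,0.04],[0,0,-0.0005,0,0,0,0.04],[0,0,0,0,0,0,0.04],[0,0,-0.0005,0,0,0,0.04],[0,0,0,0,0,0,0.04],[0,0,0,0,0,0,0.04],[0,0,0,0,0,0,0.04]]'
```

```text
time: 35.95
ee_pos: [0.4973, -0.0375, 0.0367]
tool_rot: [-0.0, 0.239, 0.971, 0.0]
wrist_force: [-4.3, 0.2, 12.7]
grip_width: 0.0462
grasp_force: 43.2
```

Firm contact. Next I'll ease off a little, release, rise and look.

```bash
python3 -m crank '[[0,0,0.001,0,0,0,0.04],[0,0,0,0,0,0,0.05],[0,0,0,0,0,0,0.06],[0,0,0,0,0,0,0.0854],[0,0,0,0,0,0,0.0854],[0,0,0,0,0,0,0.0854],[0,0,0.02,0,0,0,0.0854],[0,0,0.04,0,0,0,0.0854]]'
python3 -m crank '[[0,0,0.05,0,0,0,0.0854],[0,-0.02,0.03,0,0,0,0.0854],[-0.02,-0.05,0,0,0,0,0.0854],[-0.03,-0.05,0,0,0,0,0.0854],[-0.03,-0.05,0,0,0,0,0.0854],[-0.03,-0.05,0,0,0,0,0.0854],[-0.03,-0.05,0,0,0,0,0.0854],[0,0,0,0,0,0,0.0854]]'
python3 - <<'E'
from h import *
a=shot('top','top9.png')[:,:,::-1].copy();c=shot('scene','s9.png')[:,:,::-1]
i=env.camera_info('top');H,S,V=hsv(a)
fit(i,a,((H>8)&(H<30)&(S>50)).astype(np.uint8)*255,(285,205,340,260),.018,'deck')
cv2.imwrite('pics/m9.png',np.vstack([cv2.resize(a[100:300,150:420],(594,440),interpolation=cv2.INTER_CUBIC)[150:],np.hstack([cv2.resize(c[160:240,280:390],(385,280),interpolation=cv2.INTER_CUBIC),cv2.resize(a[195:275,265:355],(209,186)).repeat(1,0)[:186] if 0 else np.pad(cv2.resize(a[195:275,270:350],(209,209)),((0,71),(0,0),(0,0)))])]))
E
```

```text
time: 36.95
ee_pos: [0.4952, -0.0372, 0.0951]
tool_rot: [-0.002, 0.239, 0.971, 0.0]
wrist_force: [1.1, -0.8, 0.7]
grip_width: 0.0853
grasp_force: 0.0
time: 37.95
ee_pos: [0.3555, -0.3108, 0.1766]
tool_rot: [0.0, 0.242, 0.97, -0.0]
wrist_force: [-0.2, 0.3, 0.8]
grip_width: 0.0856
grasp_force: 0.0
deck [311.2 232.6] [ 0.4963 -0.0367] r [0.0453 0.0459 0.0467]
```

View pics/m9.png

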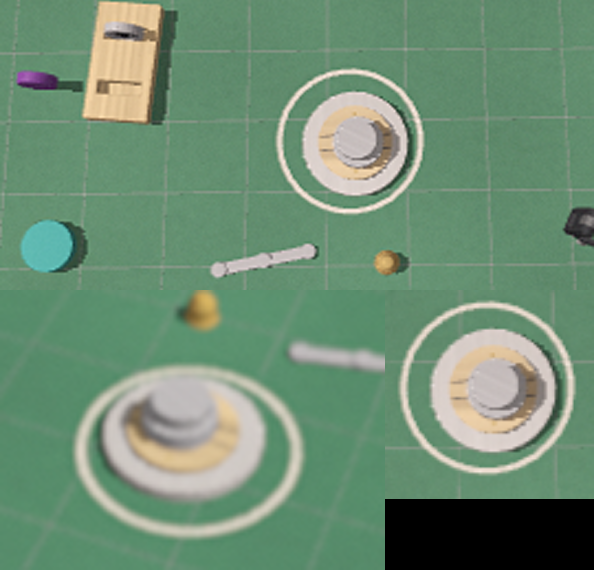

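The plate is inside the ring, with the big and small weights stacked flat and centred and the bystanders in place. I'm handing in the job.

```bash
python3 -c "
from station import env
print(env.sign_off())"
```

```text
the job is handed in; nothing more can be done
None
```

The job is handed in at about 38 s of the 72 s: the plate is inside the taped circle and both weights are stacked flat and centred on the deck, with the small one laid on the mat and regripped by its rim first; when let go there it tipped the last 30° or so flat.

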